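# Find the balance point of a bench arbor and set it level in its open bearings

## Robot

A 6-joint arm with a two-finger parallel gripper is mounted at the origin on a cart in front of the work surface, level with it; the furniture and walls round the work are solid. World frame = base frame: x ahead of the robot, y to its left, z up, the work surface at z = 0. Lengths are in m, angles in rad, forces in N, time in s.
With the tool pointing down it reaches from about 0.375 to 0.9 m from the base axis. Payload 3.1 kg.
Tool frame: the origin (TCP) lies midway between the tips of the shut fingers; the grasp point (between the pads) lies 19 mm behind it (robot.grip_depth is the distance from the TCP to the grasp point, in m); z points along the fingers, y is the direction in which the jaws open and shut (so a half turn about z gives the same grasp; the last joint's range is limited). The gripper opens to 87 mm and grips with 3 to 60 N. Pads are 19 mm wide; open, the fingers measure 117 mm over their backs; the gripper's body (75 mm by 190 mm) begins 51 mm behind the grasp point.
Start: joints at [1.05, 0.527, 1.433, -0, 1.181, -0.178], TCP at [0.21, 0.589, 0.223] pointing down, gripper open.
Joint ranges: [-3.08, 3.08], [-0.75, 2.2], [0.22, 2.44], [-1.43, 4.57], [0, 2.65], [-2.85, 2.85]. Speed limits (rad/s): [2.79, 2.79, 3.14, 3.14, 3.14, 3.14].

## Interface

Orientations are given as a unit quaternion [x, y, z, w].
In Python, from rig import robot gives the robot as it stands.
- The arm moves only by the tool carry_out, never from a script. Its arguments are lists of equal length, an entry for each row: "dr": the turn, a rotation vector about the world's x, y, z in rad, a list of three; "translation": the shift along the world's x, y, z in cm, a list of three; "grip": the opening, from 0 (shut) to 1 (fully open). A call has 1 to 20 rows; each row is the pose to reach, as a shift and turn from the pose commanded when the call began; what a row does not reach only later rows make up. A row lasts 1/12 s, in which the tool goes at most 41.7 mm and 7.16 degrees, less where a joint would pass 70% of its speed; a pose out of reach is approached as far as the arm can. A call with a gripper value outside its range is refused whole. The fingers move at their own pace and stop on an object; "newtons" is the grip in N (left out, the last holds). Time passes only in rows, so rows that repeat a pose let the fingers close. It gives the time, the measured TCP pose, the force and the opening at its end, in the units of the state.
- robot.get_obs(): the state, without advancing time (a new reading comes with each control period).
- robot.camera(name): name is "scene" or "top"; returns a dict with "color" (400x640x3 uint8, blue, green, red), "camera_matrix" (3x3 intrinsics, pixels), "dist_coeffs" ([k1, k2, p1, p2, k3] as OpenCV has them; the pictures are not rectified), "T" (4x4, takes a point from camera to world coordinates). Camera axes: x right, y down, z forward; pixel columns grow to the right and rows downward; lengths in m; the calibration is good to about 2 mm. A picture is of the moment at which its call begins. There is no depth.
- robot.hand_in(): hands the job in, once; it reports no verdict.
The state is a dict: "time": time; "q": joint angles; "joint_velocities": joint speeds; "joint_torque": joint torques, N m; "position": TCP position; "tool_rot": TCP orientation; "ft_force": force on the tool from outside, world axes, zero at the start; "moment": the same for the moment, N m; "grip_width": finger opening in m.
Only numpy, scipy, OpenCV 4.12 (cv2) and the standard library are available. Lean on these libraries where they do the work, as an engineer would, in place of code of your own. Each camera call takes 0.05 s, during which the arm holds its last target. There are 200 camera calls.

## Task

Put the bench arbor back into the open bearings of its grey stand, lifting it only by the lifting eye on its sliding collar. Its wheels are of unknown weight, so slide the eye along the shaft and try small lifts off the wooden rest until the arbor balances, then carry it hanging level and lower it gently until both ends of the shaft are fully seated. Never let it tip in the air, do not drag or press it hard against the rest or the stand, and leave the tools lying around alone.

Things in the scene. Friction and masses are not known exactly. Their poses are not given: they have to be found in the camera images.
- arbor: steel shaft 270 mm long, 16 mm thick, with an aluminium belt pulley (72 mm diameter) on its -x end and a dark flywheel (89 mm) on its +x end. Origin on the shaft axis, half-way along; x along the shaft, z up. Hubs begin 100 mm and the wheels end 133 mm from the origin. 0.5 to 1 kg in all; the wheels' weights are unknown, and the balance point lies within 45 mm of the origin
- collar_mid (a point): middle of the dark collar (28 mm long, 29 mm sleeve, square boss reaching 35 mm below) on the shaft axis. It slides up to 56 mm to either side of the arbor's origin; about 2 N move it, and it stays where left. It does not turn on the shaft, which can itself roll in the rest. It starts anywhere. Collar and eye together weigh 0.16 kg
- eye: flat steel lifting lug, 30 mm long (along the shaft), 10 mm thick, loop on top, hinged in the collar's fork. Origin at the pin, 45 mm above the shaft axis; z up the lug, y along the pin. The pin turns almost freely, 50 degrees either way, so holding the lug upright does not keep the arbor level: hanging, it tilts about 1.3 degrees per mm from pin to balance point, heavier side down
- eye_grip (a point): where to grip the lifting eye: centre of the lug, 34 mm above the pin, 79 mm above the shaft axis. Grip across its 10 mm thickness (fingers closing at right angles to the shaft). The flat faces reach from 22 mm below to 14 mm above this point, the loop 30 mm above it; the collar's fork ends 27 mm below it
- v_rest: wooden rest on which the arbor lies at the start: a 212 x 85 mm board with two uprights, 12 mm thick, their middles 91 mm to either side of its origin along its x axis, each with a 90-degree V notch open to the top (rims 8 mm above the shaft axis). Origin at the middle of its underside; the resting shaft's axis is 62 mm above it, along x. Fixed to the table
- stand: grey stand, 212 x 96 mm base, two bearing blocks 24 mm thick with middles 85 mm to either side of its origin along x. Each has an open brass half-bearing on top, 18 mm wide, slightly bevelled, and two 7 mm studs 54 mm apart ending 22 mm above the shaft axis. Origin mid-underside. The hubs go outside the blocks, 3 mm play each side; either end may take either wheel. Fixed to the table
- seat (a point): the point midway between the two bearings of the stand where the arbor's origin lies once it is seated: 70 mm above the stand's origin. The bearing's mouth is 2 mm lower than this point, its floor 8 mm lower. On the way there the wheels must pass above the studs
- pliers: pliers with red handles, 158 mm long, lying on the table; leave alone
- spanner: combination spanner, 184 mm long, lying on the table; leave alone
- screwdriver: screwdriver with yellow handle, 172 mm long, lying on the table; leave alone
- measure: tape measure in its case, 77 mm long and 62 mm high, standing on the table; leave alone
- tape_roll: small dark roll of adhesive tape, 52 mm wide and 19 mm high, lying flat; leave alone
- marker_pen: marker pen, 130 mm long, lying on the table; leave alone
Not all that is in view belongs to the job. There is more than one size of the v_rest; the job needs the larger.

How it is judged:
On the way:
1. the arbor hangs by its lifting eye alone, clear of the rest and level within 5 degrees, for half a second (z of arbor in the frame of v_rest above 0.077 m and contact force between the fingers and eye above 2 N and contact force between arbor and v_rest below 0.2 N and contact force between arbor and stand below 0.2 N and angle between arbor's own x axis and vertical between 1.4835 and 1.658 rad), for 0.5 s.
At the end, for the whole second after the job is handed in: the arbor lies in both open bearings of the stand: its origin within 2.5 mm in height, 3 mm across and 6 mm along of the seat point, its shaft within 2 degrees of the stand's x axis, let go and at rest (z of arbor in the frame of seat between -0.0025 and 0.0025 m and y of arbor in the frame of seat between -0.003 and 0.003 m and x of arbor in the frame of seat between -0.006 and 0.006 m and angle between the x axis of arbor and the x axis of stand, either way round below 0.035 rad and linear speed of arbor below 0.01 m/s and contact force between the fingers and arbor below 0.1 N); the robot touches nothing.
It fails at once if the arbor tips more than 9 degrees from level (angle between arbor's own x axis and vertical below 1.4137 rad or angle between arbor's own x axis and vertical above 1.7279 rad).
It fails at once if the arbor is lifted 15 mm off its rest by anything but the lifting eye (z of arbor in the frame of v_rest above 0.077 m and contact force between the fingers and arbor above 2 N and contact force between the fingers and eye below 0.5 N).
It fails at once if the arbor is pressed or dragged against the rest with more than 35 N (contact force between arbor and v_rest above 35 N).
It fails at once if the arbor is pressed or knocked against the stand with more than 35 N (contact force between arbor and stand above 35 N).
It fails at once if one of the things lying around is moved by more than 20 mm (distance of any of pliers, spanner, screwdriver, measure, tape_roll, marker_pen from where it was at the start of the episode above 0.02 m).
It also fails if it takes over 67 s, if anything falls off the work surface, if the arm or the gripper's body presses on something with over 40 N, if the wrist force passes 120 N, or if a joint passes its speed limit or range.

## Working session

There is one attempt and no reset: what is moved stays moved. The work goes in short steps, Python scripts to look and compute and a tool call to move; the robot and the scene stay as the last step left them, time stands still between calls to the robot, and variables do not carry over. Pictures are saved under pics/ and viewed, about 8 in all and at most 12, crops included, and the job is handed in when it is done.

Besides the shell and the picture viewer there is one more tool, called after "Call:" as name(argument=value, ...) on one line, values as JSON. carry_out: Moves the arm, as the interface text tells. Its arguments: {"type":"object","properties":{"dr":{"type":"array"},"translation":{"type":"array"},"grip":{"type":"array"},"newtons":{"type":"number"}},"required":["dr","translation","grip"]}

```bash
ls; mkdir -p pics; cat > h.py <<'E'
import numpy as np, cv2
from rig import robot
def snap(n,f):
    c=robot.camera(n); cv2.imwrite(f'pics/{f}.png',c['color'])
    np.savez(f'pics/{f}.npz',K=c['camera_matrix'],D=c['dist_coeffs'],T=c['T']); return c
def load(f):
    d=np.load(f'pics/{f}.npz'); return d['K'],d['D'],d['T']
def ray(f,uv):
    K,D,T=load(f); p=cv2.undistortPoints(np.array([[uv]],float),K,np.array(D,float))[0,0]
    return T[:3,3],T[:3,:3]@np.array([p[0],p[1],1])
def atz(f,uv,z):
    o,d=ray(f,uv); return o+d*(z-o[2])/d[2]
def tri(*obs):
    A=np.zeros((3,3));b=np.zeros(3);L=[]
    for f,uv in obs:
        o,d=ray(f,uv); d=d/np.linalg.norm(d); P=np.eye(3)-np.outer(d,d); A+=P;b+=P@o; L.append((o,P))
    x=np.linalg.solve(A,b); return x,[np.linalg.norm(P@(x-o)) for o,P in L]
def proj(f,X):
    K,D,T=load(f); Ti=np.linalg.inv(T); r,_=cv2.Rodrigues(Ti[:3,:3])
    return cv2.projectPoints(np.array(X,float).reshape(-1,1,3),r,Ti[:3,3],K,np.array(D,float))[0].reshape(-1,2)
def crop(f,x,y,w,h,s,out):
    im=cv2.imread(f'pics/{f}.png')[y:y+h,x:x+w]; cv2.imwrite(f'pics/{out}.png',cv2.resize(im,None,fx=s,fy=s,interpolation=cv2.INTER_CUBIC))
E
python3 - <<'E'
from h import *
a=snap('scene','s0')['color'];b=snap('top','t0')['color']
for f in('s0','t0'): print(load(f)[0],load(f)[2])
o=robot.get_obs();print(o['time'],o['position'],o['tool_rot'],o['ft_force'],o['grip_width'],robot.grip_depth)
E
```

```text
pics
[[518.23982066   0.         329.43987004]
 [  0.         518.23982066 189.08156773]
 [  0.           0.           1.        ]] [[-4.44677027e-01 -4.04148668e-01  7.99328591e-01 -9.19501438e-01]
 [-8.95690985e-01  2.00601414e-01 -3.96858580e-01  8.05531499e-01]
 [ 4.34210047e-05 -8.92425306e-01 -4.51195159e-01  9.80478949e-01]
 [ 0.00000000e+00  0.00000000e+00  0.00000000e+00  1.00000000e+00]]
[[363.93527137   0.         320.39884927]
 [  0.         363.93527137 195.85287596]
 [  0.           0.           1.        ]] [[ 0.01446659 -0.9871544   0.15911288  0.40432873]
 [-0.99927695 -0.00867769  0.03701718  0.05340476]
 [-0.03516094 -0.15953335 -0.98656618  1.10837932]
 [ 0.          0.          0.          1.        ]]
0.1 [0.20971354 0.58804894 0.22166929] [ 1.70549130e-01  9.85348672e-01 -9.40491178e-04 -3.22586782e-04] [-0.45149666  0.06110537 -0.48661627] 0.0867413747149904 0.0187
```

View pics/s0.png

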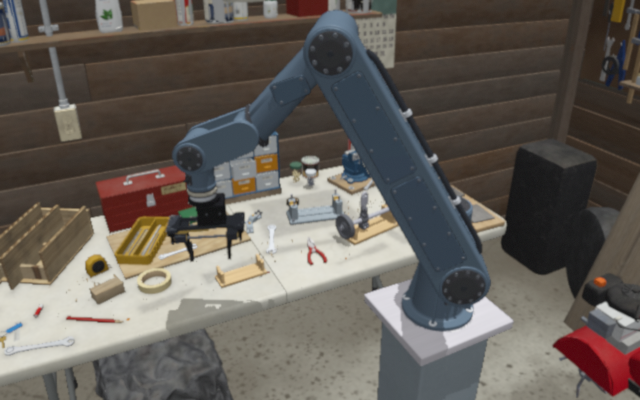

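View pics/t0.png

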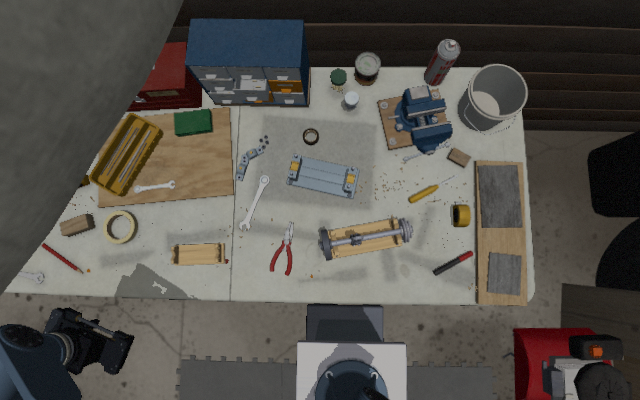

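The scene view shows the grey stand at about (315,210) and the arbor on its wooden rest at about (365,228), partly hidden by the arm. In the top view the stand is at (323,176) and the arbor on the rest at (365,240). There are two candidates for the rest, at (200,253), which is small and empty, and at (365,240), which is larger and carries the arbor. The second one fits the description, so I'll confirm it in a crop.

```bash
python3 - <<'E'
from h import *
crop('t0',270,140,160,125,5,'t0c')
E
```

```text
(no output)
```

View pics/t0c.png

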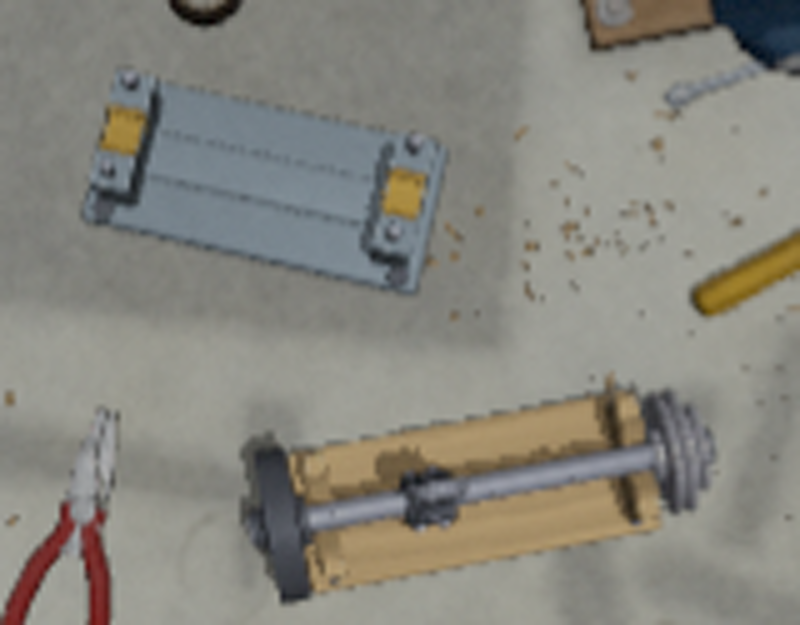

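The crop shows the arbor on the larger rest, with the flywheel at the image left and the pulley at the right. The collar is at crop (431,497), left of centre. The stand's brass bearings are at crop (124,130) and (405,193).

```bash
python3 - <<'E'
from h import *
g=lambda u,v,z: atz('t0',(270+u/5-.4,140+v/5-.4),z)
P=np.round
bl,br=g(124,130,.066),g(405,193,.066)
s=[g(129,80,.092),g(110,170,.092),g(415,143,.092),g(393,231,.092)]
print('bearings',bl,br,np.linalg.norm(bl-br),(bl+br)/2)
print('studs',np.array(s),np.linalg.norm(s[0]-s[1]),np.linalg.norm(s[2]-s[3]),np.linalg.norm(s[0]+s[1]-s[2]-s[3])/2,sum(s)/4)
for a,b in((bl,br),(s[0]+s[1],s[2]+s[3])): d=b-a;print(np.degrees(np.arctan2(d[1],d[0])))
l,r=g(305,518,.062),g(655,457,.062); e1,e2=g(247,517,.062),g(712,440,.062)
print('shaft',l,r,np.linalg.norm(l-r),e1,e2,np.linalg.norm(e1-e2),(e1+e2)/2)
for d in(r-l,e2-e1):print(np.degrees(np.arctan2(d[1],d[0])))
for z in(.062,.077,.15):print('collar',z,g(431,497,z))
E
```

```text
bearings [0.66223105 0.17062517 0.066     ] [0.62540796 0.00506731 0.066     ] 0.16960349289100735 [0.6438195  0.08784624 0.066     ]
studs [[6.85528199e-01 1.65589317e-01 9.20000000e-02]
 [6.32182235e-01 1.75140849e-01 9.20000000e-02]
 [6.49133984e-01 5.86169189e-04 9.20000000e-02]
 [5.97827670e-01 1.30488774e-02 9.20000000e-02]] 0.05419431371737232 0.052798267095172394 0.1673294707703885 [0.64116802 0.0885913  0.092     ]
-102.53951312958638
-102.20473772460844
shaft [0.43647415 0.06155318 0.062     ] [ 0.47343813 -0.13797681  0.062     ] 0.20292499341491052 [0.43660362 0.09469015 0.062     ] [ 0.48346542 -0.17068482  0.062     ] 0.26948080116705136 [ 0.46003452 -0.03799734  0.062     ]
-79.50464078743363
-79.98554569679483
collar 0.062 [ 0.44928506 -0.01020424  0.062     ]
collar 0.077 [ 0.4486406  -0.00929239  0.077     ]
collar 0.15 [ 0.44550425 -0.00485475  0.15      ]
```

```bash
python3 - <<'E'
from h import *
crop('s0',275,170,135,90,5.9,'s0c')
d=np.array([np.cos(np.radians(100.3)),np.sin(np.radians(100.3)),0])
O=np.array([.455,-.038,.062]); 
q=np.array([O+.029*d,O+.029*d+[0,0,.045],O+.029*d+[0,0,.079],O+.029*d+[0,0,.109],O+.133*d])
print((proj('s0',q)-[275,170]+.4)*5.9)
print((proj('t0',q)-[270,140]+.4)*5)
E
```

```text
[[525.39323216 286.31915354]
 [527.69348488 220.54286668]
 [529.45425763 169.84047019]
 [531.02415427 124.3717708 ]
 [388.32634052 339.92244603]]
[[429.70642693 496.05225058]
 [434.66630148 492.51368656]
 [438.71804195 489.62273148]
 [442.53574489 486.89852687]
 [250.06648477 526.52988467]]
```

View pics/s0c.png

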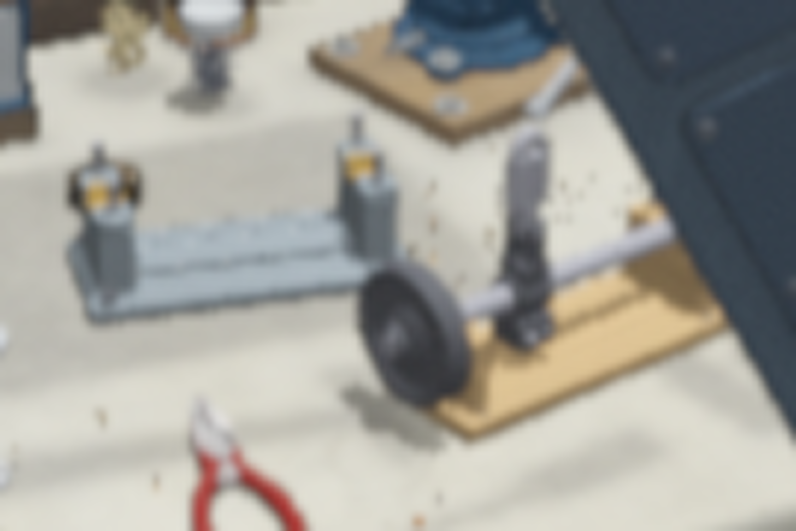

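The eye stands upright with its top at crop (530,128), which agrees with the projected estimate of (531,124). I'm moving above the eye.

Call:
carry_out(dr=[[0, 0, -0.03], [0, 0, -0.1], [0, 0, -0.2], [0, 0, -0.3], [0, 0, -0.4], [0, 0, -0.5], [0, 0, -0.6], [0, 0, -0.7], [0, 0, -0.78], [0, 0, -0.85], [0, 0, -0.92], [0, 0, -0.97], [0, 0, -1.01], [0, 0, -1.03], [0, 0, -1.048], [0, 0, -1.048], [0, 0, -1.048], [0, 0, -1.048], [0, 0, -1.048], [0, 0, -1.048]], translation=[[0.4, -1, 0], [1.4, -3.5, 0], [2.8, -7, 0], [4.2, -10.5, 0], [5.6, -14, 0], [7, -17.5, 0], [8.4, -21, 0], [9.8, -24.5, 0], [11.2, -28, 0], [12.6, -31.5, 0], [14, -35, 0], [15.4, -38.5, 0], [16.8, -42, 0], [18.2, -45.5, 0], [19.6, -49, 0], [21, -52.5, 0], [22.4, -56, 0], [23.4, -58.5, 0], [23.9, -59.6, 0], [24, -59.75, 0]], grip=[1, 1, 1, 1, 1, 1, 1, 1, 1, 1, 1, 1, 1, 1, 1, 1, 1, 1, 1, 1], newtons=30)

```text
time: 1.77
position: [0.4507, -0.0112, 0.2225]
tool_rot: [0.642, 0.766, -0.0, 0.0]
ft_force: [-0.7, 0.6, -0.8]
grip_width: 0.087
```

```bash
python3 - <<'E'
from h import *
from scipy.spatial.transform import Rotation as R
snap('top','t1');snap('scene','s1')
o=robot.get_obs();print(o['time'],o['position'],R.from_quat(o['tool_rot']).as_matrix().round(4),o['ft_force'],o['q'])
a=cv2.imread('pics/s1.png')[150:250,270:430];b=cv2.imread('pics/t1.png')[180:280,300:460]
cv2.imwrite('pics/c1.png',cv2.resize(np.vstack([a,b]),None,fx=3,fy=3,interpolation=cv2.INTER_CUBIC))
E
```

```text
1.8667 [ 0.44908237 -0.00855756  0.22227699] [[-1.774e-01  9.841e-01 -1.500e-03]
 [ 9.841e-01  1.774e-01  9.000e-04]
 [ 1.200e-03 -1.300e-03 -1.000e+00]] [-1.85862534 -0.01707693  0.14187339] [-2.69120750e-01  2.92951647e-01  1.85524144e+00  6.02032889e-04
  9.95129934e-01 -4.47802126e-01]
```

View pics/c1.png

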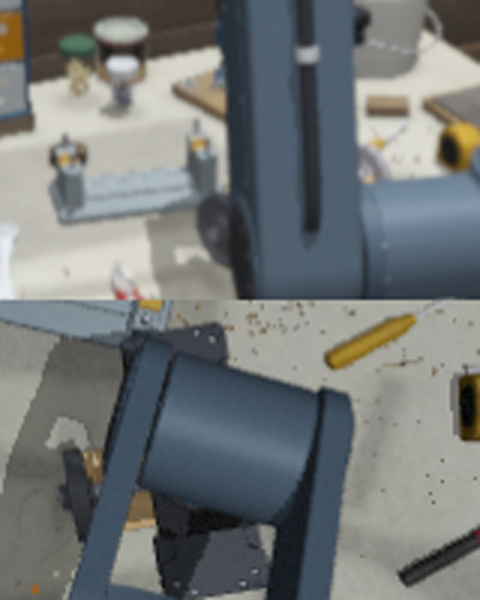

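The arm now hides the eye in both views, and only the flywheel end still shows. Two earlier views agreed to about 2 mm and the fingers have about 38 mm of room on each side, so I'm descending.

Call:
carry_out(dr=[[0, 0, 0], [0, 0, 0], [0, 0, 0], [0, 0, 0], [0, 0, 0], [0, 0, 0], [0, 0, 0], [0, 0, 0], [0, 0, 0], [0, 0, 0], [0, 0, 0], [0, 0, 0], [0, 0, 0], [0, 0, 0]], translation=[[0, 0, -0.5], [0, 0, -1.5], [0, 0, -2.5], [0, 0, -3.5], [0, 0, -4.5], [0, 0, -5.5], [0, 0, -6.5], [0, 0, -7.5], [0, 0, -8.5], [0, 0, -9.2], [0, 0, -9.7], [0, 0, -10], [0, 0, -10], [0, 0, -10]], grip=[1, 1, 1, 1, 1, 1, 1, 1, 1, 1, 1, 1, 1, 1])

```text
time: 3.03
position: [0.45, -0.0086, 0.1227]
tool_rot: [0.641, 0.768, 0.0, 0.0]
ft_force: [0.0, -0.2, -0.3]
grip_width: 0.0871
```

```bash
python3 - <<'E'
from rig import robot
o=robot.get_obs();print(o['position'],o['ft_force'],o['moment'])
E
```

```text
[ 0.45003768 -0.00859809  0.12265197] [ 0.04789471 -0.17925508 -0.2722278 ] [-0.06983952  0.0006397  -0.01240843]
```

Call:
carry_out(dr=[[0, 0, 0], [0, 0, 0], [0, 0, 0], [0, 0, 0], [0, 0, 0], [0, 0, 0], [0, 0, 0], [0, 0, 0], [0, 0, 0], [0, 0, 0], [0, 0, 0], [0, 0, 0]], translation=[[0, 0, 0], [0, 0, 0], [0, 0, 0], [0, 0, 0], [0, 0, 0], [0, 0, 0], [0, 0, 0], [0, 0, 0], [0, 0, 0], [0, 0, 0], [0, 0, 0], [0, 0, 0]], grip=[0.8, 0.65, 0.5, 0.4, 0.3, 0.25, 0.2, 0.15, 0.1, 0.08, 0.06, 0.06], newtons=10)

```text
time: 4.03
position: [0.45, -0.0089, 0.1225]
tool_rot: [0.641, 0.768, 0.0, -0.0]
ft_force: [0.5, 0.3, 0.8]
grip_width: 0.0151
```

```bash
python3 - <<'E'
from rig import robot
o=robot.get_obs();print(o['time'],o['position'],o['ft_force'],o['moment'],o['grip_width'])
E
```

```text
4.0333 [ 0.45003634 -0.00886564  0.12254644] [0.46194691 0.33978266 0.78261344] [-0.11876058  0.07722044 -0.03353766] 0.015141369670015595
```

Call:
carry_out(dr=[[0, 0, 0], [0, 0, 0], [0, 0, 0], [0, 0, 0], [0, 0, 0], [0, 0, 0]], translation=[[0, 0, 0], [0, 0, 0], [0, 0, 0], [0, 0, 0], [0, 0, 0], [0, 0, 0]], grip=[0.05, 0, 0, 0, 0, 0], newtons=30)

```text
time: 4.53
position: [0.4497, -0.0089, 0.1225]
tool_rot: [0.641, 0.768, -0.0, -0.0]
ft_force: [-1.0, -0.1, 1.8]
grip_width: 0.0101
```

```bash
python3 - <<'E'
from rig import robot
o=robot.get_obs();print(o['time'],o['position'],o['ft_force'],o['moment'],o['grip_width'])
E
```

```text
4.5333 [ 0.44973146 -0.00888982  0.1225116 ] [-1.01558521 -0.09858074  1.8227894 ] [-0.24149722  0.35614503  0.23363424] 0.010122588398950538
```

Grip confirmed at 10.1 mm. Next is a baseline force reading, then a small trial lift.

```bash
cat >> h.py <<'E'
def avg(n=8,tag=''):
    L=[]
    for i in range(n):
        c=robot.camera('scene'); o=robot.get_obs(); L.append(np.r_[o['ft_force'],o['moment'],o['position']])
    L=np.array(L); print(tag,o['time'].__round__(2),L.mean(0).round(3),'sdF',L[:,:3].std(0).round(2),'w',round(o['grip_width'],4)); return c
E
python3 -c "
from h import *
avg(6,'base')"
```

```text
base 4.83 [-1.228 -0.631  1.177 -0.262  0.39   0.181  0.45  -0.009  0.123] sdF [0.23 0.57 0.65] w 0.0095
```

Call:
carry_out(dr=[[0, 0, 0], [0, 0, 0], [0, 0, 0], [0, 0, 0], [0, 0, 0], [0, 0, 0]], translation=[[0, 0, 0.1], [0, 0, 0.2], [0, 0, 0.3], [0, 0, 0.4], [0, 0, 0.4], [0, 0, 0.4]], grip=[0, 0, 0, 0, 0, 0])

```text
time: 5.33
position: [0.4503, -0.0089, 0.1266]
tool_rot: [0.641, 0.768, 0.0, 0.0]
ft_force: [0.3, -0.6, -4.8]
grip_width: 0.0101
```

```bash
python3 -c "
from h import *
avg(8,'lift')
snap('scene','s2');snap('top','t2')
a=cv2.imread('pics/s1.png')[185:250,315:395];b=cv2.imread('pics/s2.png')[185:250,315:395]
cv2.imwrite('pics/c2.png',cv2.resize(np.hstack([a,b]),None,fx=5,fy=5,interpolation=cv2.INTER_CUBIC))
g=lambda f:cv2.cvtColor(cv2.imread(f),cv2.COLOR_BGR2GRAY).astype(np.float32)
print(cv2.phaseCorrelate(g('pics/s1.png')[205:245,335:350],g('pics/s2.png')[205:245,335:350]))
"
```

```text
lift 5.73 [ 0.544 -0.781 -5.571 -0.275 -0.181  0.099  0.45  -0.009  0.127] sdF [0.44 0.45 0.71] w 0.0102
((-0.34716730609831004, -0.678173093651349), 0.8297143524885178)
```

View pics/c2.png

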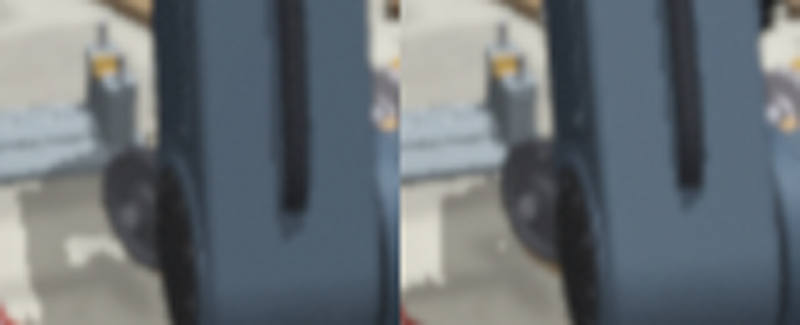

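The two crops show the flywheel nub rising about 2.4 px (≈7 mm) for a 4 mm lift, while the pulley at the right did not move. The arbor is therefore pivoting on the pulley-side upright, and the balance point lies toward the pulley. I'll lower it, slide 54 mm toward the pulley and try again.

Call:
carry_out(dr=[[0, 0, 0], [0, 0, 0], [0, 0, 0], [0, 0, 0], [0, 0, 0], [0, 0, 0], [0, 0, 0], [0, 0, 0], [0, 0, 0], [0, 0, 0], [0, 0, 0], [0, 0, 0], [0, 0, 0], [0, 0, 0], [0, 0, 0], [0, 0, 0], [0, 0, 0]], translation=[[0, 0, -0.1], [0, 0, -0.2], [0, 0, -0.3], [0, 0, -0.37], [0.04, -0.2, -0.37], [0.11, -0.6, -0.37], [0.2, -1.1, -0.37], [0.29, -1.6, -0.37], [0.38, -2.1, -0.37], [0.48, -2.6, -0.37], [0.57, -3.1, -0.37], [0.66, -3.6, -0.37], [0.75, -4.1, -0.37], [0.84, -4.6, -0.37], [0.92, -5, -0.37], [0.97, -5.3, -0.37], [0.97, -5.3, -0.37]], grip=[0, 0, 0, 0, 0, 0, 0, 0, 0, 0, 0, 0, 0, 0, 0, 0, 0])

```text
time: 7.25
position: [0.4602, -0.0628, 0.1228]
tool_rot: [0.641, 0.768, -0.0, 0.001]
ft_force: [0.5, 0.3, -2.6]
grip_width: 0.0097
```

```bash
python3 -c "
from h import *
avg(6,'base2')
snap('scene','s3')"
```

```text
base2 7.55 [ 0.821 -1.529 -3.981 -0.368 -0.16   0.18   0.46  -0.063  0.123] sdF [0.73 0.52 0.46] w 0.0098
```

Call:
carry_out(dr=[[0, 0, 0], [0, 0, 0], [0, 0, 0], [0, 0, 0], [0, 0, 0], [0, 0, 0]], translation=[[0, 0, 0.1], [0, 0, 0.2], [0, 0, 0.3], [0, 0, 0.4], [0, 0, 0.4], [0, 0, 0.4]], grip=[0, 0, 0, 0, 0, 0])

```text
time: 8.1
position: [0.4591, -0.0615, 0.1267]
tool_rot: [0.641, 0.768, -0.0, -0.001]
ft_force: [0.2, 0.7, -5.6]
grip_width: 0.0098
```

```bash
python3 -c "
from h import *
avg(8,'lift2')
snap('scene','s4')
a=cv2.imread('pics/s3.png')[185:250,315:415];b=cv2.imread('pics/s4.png')[185:250,315:415]
cv2.imwrite('pics/c3.png',cv2.resize(np.vstack([a,b]),None,fx=4.5,fy=4.5,interpolation=cv2.INTER_CUBIC))
"
```

```text
lift2 8.5 [-1.09   0.22  -6.185  0.     0.255  0.095  0.459 -0.062  0.127] sdF [0.45 0.29 0.21] w 0.0097
```

View pics/c3.png

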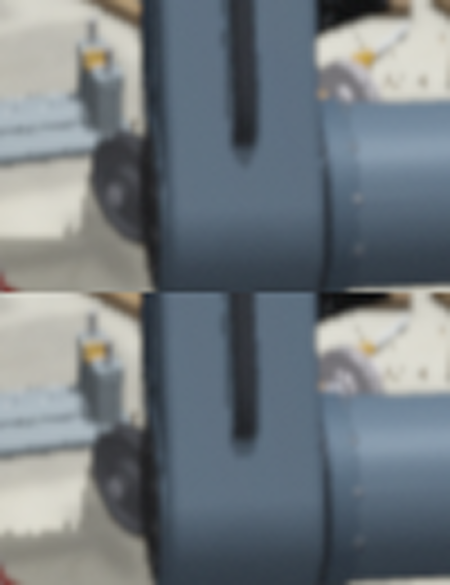

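The flywheel nub at crop (115,192) did not rise this time, so the balance point is now on the flywheel side of the pin. Taking moments of both lifts and allowing for the collar weight gives W ≈ 6.8 N and a balance point about 5.5 mm toward the pulley. I'll slide back about 19.5 mm.

Call:
carry_out(dr=[[0, 0, 0], [0, 0, 0], [0, 0, 0], [0, 0, 0], [0, 0, 0], [0, 0, 0], [0, 0, 0], [0, 0, 0], [0, 0, 0], [0, 0, 0], [0, 0, 0], [0, 0, 0]], translation=[[0, 0, -0.1], [0, 0, -0.2], [0, 0, -0.3], [0, 0, -0.42], [-0.04, 0.2, -0.42], [-0.11, 0.6, -0.42], [-0.18, 1, -0.42], [-0.25, 1.4, -0.42], [-0.31, 1.7, -0.42], [-0.35, 1.92, -0.42], [-0.35, 1.92, -0.42], [-0.35, 1.92, -0.42]], grip=[0, 0, 0, 0, 0, 0, 0, 0, 0, 0, 0, 0])

```text
time: 9.55
position: [0.4561, -0.042, 0.1227]
tool_rot: [0.641, 0.768, 0.0, -0.0]
ft_force: [-0.2, 0.3, -2.3]
grip_width: 0.01
```

```bash
python3 -c "
from h import *
avg(6,'base3')
snap('scene','s5')"
```

```text
base3 9.85 [-0.224  1.754 -2.617  0.294  0.1    0.183  0.456 -0.042  0.123] sdF [0.33 0.53 0.5 ] w 0.0096
```

Call:
carry_out(dr=[[0, 0, 0], [0, 0, 0], [0, 0, 0], [0, 0, 0], [0, 0, 0], [0, 0, 0], [0, 0, 0], [0, 0, 0], [0, 0, 0], [0, 0, 0]], translation=[[0, 0, 0.1], [0, 0, 0.2], [0, 0, 0.3], [0, 0, 0.4], [0, 0, 0.5], [0, 0, 0.6], [0, 0, 0.7], [0, 0, 0.8], [0, 0, 0.8], [0, 0, 0.8]], grip=[0, 0, 0, 0, 0, 0, 0, 0, 0, 0])

```text
time: 10.73
position: [0.4563, -0.0428, 0.1307]
tool_rot: [0.641, 0.768, -0.0, 0.0]
ft_force: [0.1, -0.8, -7.5]
grip_width: 0.0099
```

```bash
python3 -c "
from h import *
avg(8,'lift3')
snap('scene','s6')
a=cv2.imread('pics/s5.png')[190:250,325:415];b=cv2.imread('pics/s6.png')[190:250,325:415]
cv2.imwrite('pics/c4.png',cv2.resize(np.vstack([a,b]),None,fx=5,fy=5,interpolation=cv2.INTER_CUBIC))
"
```

```text
lift3 11.13 [-8.700e-02 -2.111e+00 -7.241e+00 -4.540e-01  2.900e-02  4.000e-03
  4.560e-01 -4.300e-02  1.310e-01] sdF [0.44 0.37 0.45] w 0.0098
```

View pics/c4.png

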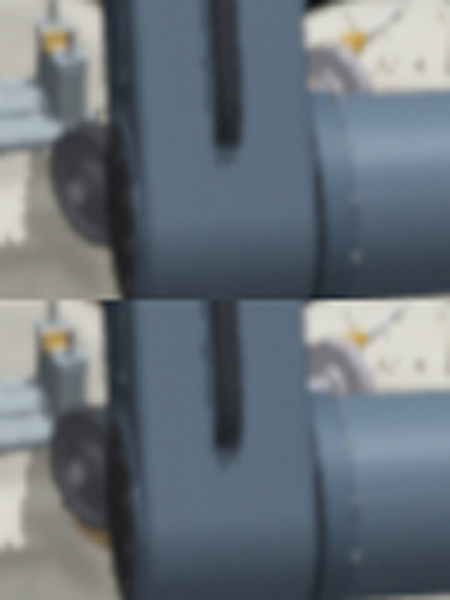

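```bash
cat >> h.py <<'E'
def shift(f0,f1,box,s=10):
    # vertical/horizontal shift of patch box (x0,y0,x1,y1) from f0 to f1, px
    x0,y0,x1,y1=box
    I=lambda f:cv2.resize(cv2.cvtColor(cv2.imread(f'pics/{f}.png'),cv2.COLOR_BGR2GRAY),None,fx=s,fy=s,interpolation=cv2.INTER_CUBIC)
    a=I(f0)[y0*s:y1*s,x0*s:x1*s]; m=6
    r=cv2.matchTemplate(I(f1)[(y0-m)*s:(y1+m)*s,(x0-3)*s:(x1+3)*s],a,cv2.TM_CCOEFF_NORMED)
    _,v,_,l=cv2.minMaxLoc(r); return (l[0]/s-3,l[1]/s-m,round(v,3))
E
python3 -c "
from h import *
d=np.array([np.cos(np.radians(100.3)),np.sin(np.radians(100.3)),0]);O=np.array([.455,-.038,.062])
for e in(.133,-.133):
  p=proj('s6',[O+e*d,O+e*d+[0,0,.01]]);print(p,(p[1]-p[0]))
for a,b in(('s3','s4'),('s5','s6'),('s3','s5')):
  print(a,b,'fly',shift(a,b,(336,218,345,238)),'pul',shift(a,b,(387,198,401,207)))
"
```

```text
[[340.41802382 227.2139739 ]
 [340.44680656 224.7053764 ]] [ 0.02878275 -2.5085975 ]
[[397.0972622  205.01570738]
 [397.25799749 202.64157722]] [ 0.16073528 -2.37413017]
s3 s4 fly (0.2999999999999998, 0.0, 0.992) pul (0.3999999999999999, -1.4000000000000004, 0.963)
s5 s6 fly (-0.20000000000000018, -3.2, 0.975) pul (0.7000000000000002, -0.9000000000000004, 0.986)
s3 s5 fly (-0.20000000000000018, 0.2999999999999998, 0.994) pul (-0.2999999999999998, 0.09999999999999964, 0.973)
```

The arbor hangs free. The flywheel rose 12.8 mm and the pulley 3.8 mm, so the tilt is about 2° with the pulley low. I'll set it down, slide 1.8 mm toward the pulley and lift again.

Call:
carry_out(dr=[[0, 0, 0], [0, 0, 0], [0, 0, 0], [0, 0, 0], [0, 0, 0], [0, 0, 0], [0, 0, 0], [0, 0, 0], [0, 0, 0], [0, 0, 0], [0, 0, 0], [0, 0, 0], [0, 0, 0], [0, 0, 0], [0, 0, 0], [0, 0, 0], [0, 0, 0], [0, 0, 0], [0, 0, 0], [0, 0, 0]], translation=[[0, 0, -0.15], [0, 0, -0.3], [0, 0, -0.45], [0, 0, -0.6], [0, 0, -0.7], [0, 0, -0.8], [0, 0, -0.85], [0, 0, -0.85], [0.02, -0.09, -0.85], [0.03, -0.18, -0.85], [0.03, -0.18, -0.85], [0.03, -0.18, -0.7], [0.03, -0.18, -0.5], [0.03, -0.18, -0.3], [0.03, -0.18, -0.1], [0.03, -0.18, 0.1], [0.03, -0.18, 0.2], [0.03, -0.18, 0.2], [0.03, -0.18, 0.2], [0.03, -0.18, 0.2]], grip=[0, 0, 0, 0, 0, 0, 0, 0, 0, 0, 0, 0, 0, 0, 0, 0, 0, 0, 0, 0])

```text
time: 12.85
position: [0.4564, -0.0444, 0.1326]
tool_rot: [0.641, 0.768, -0.0, -0.0]
ft_force: [-0.2, -0.6, -7.3]
grip_width: 0.0097
```

```bash
python3 -c "
from h import *
avg(5,'lift4')
snap('scene','s7')
print('fly',shift('s5','s7',(336,218,345,238)),'pul',shift('s5','s7',(387,198,401,207)))
o=robot.get_obs();print(o['q'],o['time'])
"
```

```text
lift4 13.1 [-1.380e-01  1.030e-01 -6.452e+00 -8.800e-02  2.900e-02  1.000e-03
  4.560e-01 -4.400e-02  1.330e-01] sdF [0.36 0.42 0.49] w 0.0099
fly (0.10000000000000009, -2.9, 0.98) pul (1.0999999999999996, -1.9000000000000004, 0.969)
[-3.41533077e-01  4.57922651e-01  1.92929052e+00 -1.75528744e-05
  7.54548482e-01 -5.21518694e-01] 13.15
```

It hangs level to about 0.8° with no side load (6.5–7 N). I'm lifting it straight up to carrying height and checking the stand estimate against the scene image.

Call:
carry_out(dr=[[0, 0, 0], [0, 0, 0], [0, 0, 0], [0, 0, 0], [0, 0, 0], [0, 0, 0], [0, 0, 0], [0, 0, 0], [0, 0, 0], [0, 0, 0], [0, 0, 0], [0, 0, 0], [0, 0, 0], [0, 0, 0], [0, 0, 0], [0, 0, 0], [0, 0, 0], [0, 0, 0]], translation=[[0, 0, 0.1], [0, 0, 0.4], [0, 0, 0.8], [0, 0, 1.4], [0, 0, 2], [0, 0, 2.7], [0, 0, 3.4], [0, 0, 4.1], [0, 0, 4.8], [0, 0, 5.5], [0, 0, 6.2], [0, 0, 6.8], [0, 0, 7.4], [0, 0, 7.8], [0, 0, 8.2], [0, 0, 8.4], [0, 0, 8.5], [0, 0, 8.5]], grip=[0, 0, 0, 0, 0, 0, 0, 0, 0, 0, 0, 0, 0, 0, 0, 0, 0, 0])

```text
time: 14.65
position: [0.4565, -0.0444, 0.2177]
tool_rot: [0.641, 0.768, -0.0, -0.0]
ft_force: [-0.3, -0.4, -6.7]
grip_width: 0.0097
```

```bash
python3 - <<'E'
from h import *
print('drag fly px s1->s5',shift('s1','s5',(336,218,344,238)))
g=lambda u,v:(270+u/5-.4,140+v/5-.4); k=lambda u,v:(275+u/5.9-.4,170+v/5.9-.4)
for t,s in(((124,130),(97,194)),((405,193),(358,164))): print(tri(('t0',g(*t)),('s0',k(*s))))
S=np.array([.6425,.088,.07]);
for th in(77.6,):
  d=np.array([np.cos(np.radians(th)),np.sin(np.radians(th)),0]);n=np.array([-d[1],d[0],0])
  X=[S+.085*d+[0,0,-.004],S-.085*d+[0,0,-.004]]+[S+a*.085*d+b*.027*n+[0,0,.022] for a in(1,-1) for b in(1,-1)]
  print(((proj('s0',X)-[275,170]+.4)*5.9).round());print(((proj('t0',X)-[270,140]+.4)*5).round())
crop('s0',284,188,62,40,12,'s0d')
E
```

```text
drag fly px s1->s5 (-0.5, 0.5, 0.96)
(array([0.66471165, 0.17435834, 0.06430922]), [np.float64(0.004004639400432099), np.float64(0.004004639400431873)])
(array([0.62754446, 0.00839375, 0.06501391]), [np.float64(0.003876263136178818), np.float64(0.003876263136178733)])
[[110. 194.]
 [371. 164.]
 [117. 178.]
 [101. 139.]
 [382. 147.]
 [361. 110.]]
[[123. 132.]
 [405. 195.]
 [107. 166.]
 [130.  77.]
 [397. 231.]
 [417. 140.]]
```

View pics/s0d.png

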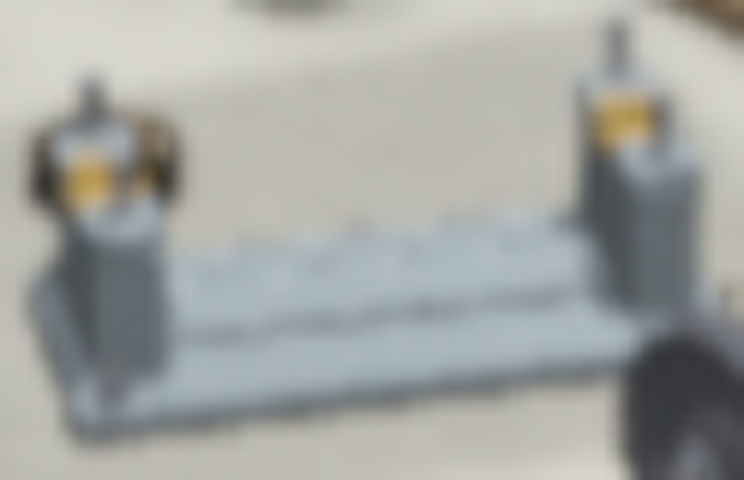

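The pixel check fits. The stud columns agree with the estimate to about 0.4 px. The left brass reads (291.5,203) against a predicted (293.3,202.5), and it is partly hidden by the near stud. I'm carrying the arbor smoothly over the stand.

Call:
carry_out(dr=[[0, 0, -0.001], [0, 0, -0.003], [0, 0, -0.007], [0, 0, -0.012], [0, 0, -0.018], [0, 0, -0.026], [0, 0, -0.036], [0, 0, -0.046], [0, 0, -0.058], [0, 0, -0.07], [0, 0, -0.084], [0, 0, -0.099], [0, 0, -0.114], [0, 0, -0.13], [0, 0, -0.146], [0, 0, -0.163], [0, 0, -0.18], [0, 0, -0.197]], translation=[[0.04, 0.02, 0], [0.14, 0.1, 0], [0.31, 0.21, 0], [0.56, 0.38, 0], [0.87, 0.59, 0], [1.24, 0.84, 0], [1.67, 1.14, 0], [2.16, 1.47, 0], [2.71, 1.84, 0], [3.3, 2.25, 0], [3.94, 2.69, 0], [4.63, 3.15, 0], [5.34, 3.64, 0], [6.09, 4.15, 0], [6.86, 4.67, 0], [7.64, 5.21, 0], [8.44, 5.75, 0], [9.25, 6.3, 0]], grip=[0, 0, 0, 0, 0, 0, 0, 0, 0, 0, 0, 0, 0, 0, 0, 0, 0, 0])

```text
time: 16.15
position: [0.5497, 0.0193, 0.2174]
tool_rot: [0.714, 0.701, -0.0, -0.0]
ft_force: [-0.3, 0.0, -7.8]
grip_width: 0.01
```

Call:
carry_out(dr=[[0, 0, -0.017], [0, 0, -0.034], [0, 0, -0.051], [0, 0, -0.067], [0, 0, -0.083], [0, 0, -0.098], [0, 0, -0.113], [0, 0, -0.127], [0, 0, -0.139], [0, 0, -0.151], [0, 0, -0.161], [0, 0, -0.171], [0, 0, -0.179], [0, 0, -0.185], [0, 0, -0.19], [0, 0, -0.194], [0, 0, -0.196], [0, 0, -0.197], [0, 0, -0.197], [0, 0, -0.197]], translation=[[0.81, 0.55, 0], [1.61, 1.09, 0], [2.39, 1.63, 0], [3.16, 2.15, 0], [3.91, 2.66, 0], [4.62, 3.15, 0], [5.31, 3.61, 0], [5.95, 4.05, 0], [6.54, 4.46, 0], [7.09, 4.83, 0], [7.58, 5.16, 0], [8.01, 5.46, 0], [8.38, 5.71, 0], [8.69, 5.92, 0], [8.94, 6.09, 0], [9.11, 6.2, 0], [9.21, 6.28, 0], [9.25, 6.3, 0], [9.25, 6.3, 0], [9.25, 6.3, 0]], grip=[0, 0, 0, 0, 0, 0, 0, 0, 0, 0, 0, 0, 0, 0, 0, 0, 0, 0, 0, 0])

```text
time: 17.82
position: [0.6413, 0.0814, 0.2176]
tool_rot: [0.779, 0.628, -0.0, -0.0]
ft_force: [1.0, -0.6, -5.6]
grip_width: 0.01
```

```bash
python3 - <<'E'
from h import *
from scipy.spatial.transform import Rotation as R
avg(4,'over')
snap('scene','s8');snap('top','t8')
M=R.from_quat(robot.get_obs()['tool_rot']).as_matrix();print(np.degrees(np.arctan2(M[1,0],M[0,0])),M[2,:2])
a=cv2.imread('pics/s8.png')[155:245,265:385];b=cv2.imread('pics/t8.png')[130:220,265:385]
cv2.imwrite('pics/c5.png',cv2.resize(np.hstack([a,b]),None,fx=3.33,fy=3.33,interpolation=cv2.INTER_CUBIC))
cv2.imwrite('pics/c5s.png',cv2.resize(a,None,fx=6.5,fy=6.5,interpolation=cv2.INTER_CUBIC))
E
```

```text
over 18.02 [ 0.349 -0.154 -6.192 -0.116  0.084 -0.012  0.641  0.081  0.218] sdF [0.45 0.41 0.06] w 0.0099
77.73506010952832 [-1.16248269e-05  2.42240110e-05]
```

View pics/c5.png

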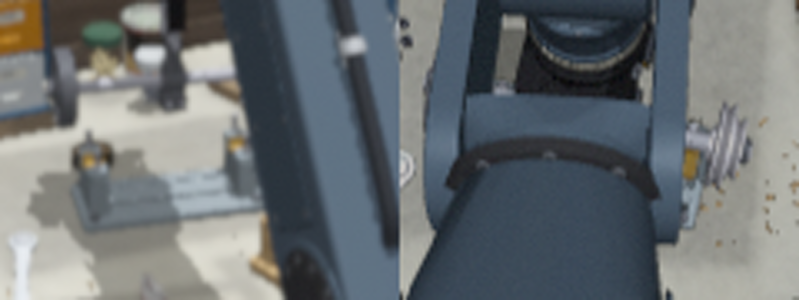

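The scene view shows the arbor hanging level over the stand, with the flywheel at crop (65,85) and the collar at (172,80). The top view shows the pulley at (725,140) with the right brass bearing and stud beside it. I'll take one enlarged view with the predicted axis points marked, to check the fit along the shaft.

```bash
python3 - <<'E'
from h import *
th=np.radians(77.7);d=np.array([np.cos(th),np.sin(th),0]);T=np.array([.6412,.0814,.2175-.0605]);O=T+.006*d
pts=[O+e*d for e in(.135,.1,.0,-.1,-.135)]
S=np.array([.6425,.088,.066]);bs=[S+.085*d,S-.085*d]
out=[]
for f,x0,y0,w in(('s8',270,160,74),('t8',346,150,46)):
  s=6.5;im=cv2.resize(cv2.imread(f'pics/{f}.png')[y0:y0+60,x0:x0+w],None,fx=s,fy=s,interpolation=cv2.INTER_CUBIC)
  for P,c in((pts,(0,0,255)),(bs,(0,255,0))):
    for q in proj(f,P):
      u=(q-[x0,y0]+.5)*s; print(f,u.round()); cv2.circle(im,(int(u[0]),int(u[1])),1,c,-1) 
  out.append(im)
cv2.imwrite('pics/c6.png',np.hstack(out))
E
```

```text
s8 [ 63. 146.]
s8 [125. 140.]
s8 [299. 121.]
s8 [470. 102.]
s8 [528.  96.]
s8 [155. 280.]
s8 [442. 246.]
t8 [-470.   31.]
t8 [-389.   48.]
t8 [-156.   99.]
t8 [ 81. 151.]
t8 [165. 169.]
t8 [-333.  108.]
t8 [ 33. 189.]
```

View pics/c6.png

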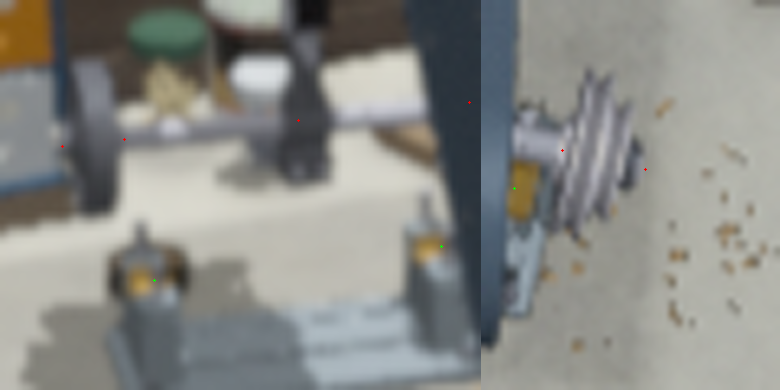

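In the enlarged view the pulley's end reads x≈640 against 646 predicted, so the arbor sits about 2.5 mm toward the flywheel, which agrees with the drag estimate. The shaft row reads about 143 against 147. I'll check the across offset with subpixel profiles.

```bash
python3 - <<'E'
from h import *
def brass(f,box):
  x0,y0,x1,y1=box;h=cv2.cvtColor(cv2.imread(f'pics/{f}.png')[y0:y1,x0:x1],cv2.COLOR_BGR2HSV).astype(int)
  m=((h[...,0]>14)&(h[...,0]<32)&(h[...,1]>110)&(h[...,2]>90));v,u=np.nonzero(m);return u.mean()+x0,v.mean()+y0,m.sum(),(u.min()+x0,u.max()+x0,v.min()+y0,v.max()+y0)
L=brass('t0',(285,155,305,180));Rr=brass('t0',(340,165,362,192));print(L,Rr)
a,b=atz('t0',L[:2],.066),atz('t0',Rr[:2],.066);dd=a-b;print(a,b,np.linalg.norm(dd),(a+b)/2,np.degrees(np.arctan2(dd[1],dd[0])))
print('t8 brass',brass('t8',(346,170,362,190)))
im=cv2.imread('pics/t8.png')[:,:,:].astype(int).sum(2)//3
print(im[160:182,350:376:1][:, :26])
im0=cv2.imread('pics/t0.png').astype(int).sum(2)//3
print(im0[226:248,376:382].T)
th=np.radians(77.7);d=np.array([np.cos(th),np.sin(th),0]);T=np.array([.6412,.0814,.157])
print(proj('t8',[T-e*d for e in(.075,.08,.085,.09,.094,.129)]))
E
```

```text
(np.float64(294.2068965517241), np.float64(165.8448275862069), np.int64(58), (np.int64(290), np.int64(298), np.int64(162), np.int64(170))) (np.float64(350.2931034482759), np.float64(178.24137931034483), np.int64(58), (np.int64(347), np.int64(354), np.int64(174), np.int64(183)))
[0.66148565 0.17117766 0.066     ] [0.62527796 0.0059615  0.066     ] 0.16913714867123225 [0.6433818  0.08856958 0.066     ] 77.638853441449
t8 brass (np.float64(351.8888888888889), np.float64(178.66666666666666), np.int64(27), (np.int64(350), np.int64(354), np.int64(175), np.int64(183)))
[[ 93 110 147 147 147 144 144 145 146 143 142 140 122 136 146 146 142 145
  142 144 145 150 149 151 156 162]
 [ 94 108 147 147 149 147 147 146 148 144 145 141 100 126 143 126 135 144
  144 147 148 150 151 154 158 163]
 [ 95 116 143 144 146 146 148 148 145 143 142 132 108 120 113 108 140 145
  147 147 152 151 150 156 161 164]
 [ 94 121 141 144 145 144 147 147 146 147 140 111 133 117  97 122 148 149
  148 148 152 150 152 156 163 164]
 [ 95 123 142 144 145 144 147 149 148 148 141 101 150 119 109 127 146 149
  146 148 151 148 152
[... 1901 characters left out ...]
 133 157 148 125 126 134 135 133 138 144
  140 139 137 134]
 [140 137 137 127 100  93  91 112 139 154 142 121 137 136 137 133 139 143
  140 139 136 135]
 [139 136 137 104  86  92  92 117 144 154 138 112 134 138 135 135 140 144
  140 137 135 137]
 [139 137 134 111  90  90 100 123 151 154 135 111 132 137 133 134 142 144
  139 136 135 138]
 [138 137 134 134 107  83  98 128 154 152 131 110 133 137 134 136 144 142
  139 135 134 138]
 [136 137 133 128 105  78 101 132 155 148 126 109 130 136 134 137 143 141
  139 137 135 141]]
[[351.04239177 171.20002331]
 [352.87371422 171.60146873]
 [354.70612923 172.00323867]
 [356.53962282 172.40533025]
 [358.00718485 172.72723316]
 [370.87630338 175.55235747]]
```

Refined seat: (0.6434, 0.0886), axis at 77.6°. The bearing spacing measures 169 mm against 170 expected. I'll correct by about 1.2 mm along and 0.8 mm across while lowering to just above the bearings.

Call:
carry_out(dr=[[0, 0, 0], [0, 0, 0], [0, 0, 0], [0, 0, 0], [0, 0, 0], [0, 0, 0], [0, 0, 0], [0, 0, 0], [0, 0, 0], [0, 0, 0], [0, 0, 0], [0, 0, 0], [0, 0, 0], [0, 0, 0], [0, 0, 0], [0, 0, 0], [0, 0, 0], [0, 0, 0], [0, 0, 0], [0, 0, 0]], translation=[[0.01, -0.02, -0.1], [0.02, -0.05, -0.3], [0.03, -0.08, -0.7], [0.04, -0.11, -1.2], [0.05, -0.13, -1.8], [0.05, -0.14, -2.4], [0.05, -0.14, -3], [0.05, -0.14, -3.6], [0.05, -0.14, -4.2], [0.05, -0.14, -4.8], [0.05, -0.14, -5.3], [0.05, -0.14, -5.8], [0.05, -0.14, -6.3], [0.05, -0.14, -6.7], [0.05, -0.14, -7.1], [0.05, -0.14, -7.4], [0.05, -0.14, -7.6], [0.05, -0.14, -7.7], [0.05, -0.14, -7.7], [0.05, -0.14, -7.7]], grip=[0, 0, 0, 0, 0, 0, 0, 0, 0, 0, 0, 0, 0, 0, 0, 0, 0, 0, 0, 0])

```text
time: 19.78
position: [0.6422, 0.0801, 0.1408]
tool_rot: [0.779, 0.628, 0.0, 0.0]
ft_force: [-0.0, -0.4, -6.8]
grip_width: 0.0099
```

```bash
python3 - <<'E'
from h import *
avg(8,'low')
snap('scene','s9');snap('top','t9')
im=cv2.imread('pics/t9.png').astype(int).sum(2)//3
print(im[165:188,348:376])
th=np.radians(77.7);d=np.array([np.cos(th),np.sin(th),0]);S=np.array([.6434,.0886,.079])
print(proj('t9',[S-e*d for e in(.09,.1,.135)]),proj('s9',[S+e*d for e in(.1,.135)]))
E
```

```text
low 20.18 [-0.128  0.377 -6.246 -0.085  0.075  0.022  0.642  0.08   0.141] sdF [0.36 0.38 0.49] w 0.0096
[[ 90  88  99 146 145 143 147 145 146 149 149 148 147 146 140 145 148 149
  147 147 145 147 148 148 152 158 146 149]
 [ 91  94 111 139 124 141 146 145 146 146 147 145 146 141 146 149 150 150
  145 143 144 145 147 147 150 143 137 155]
 [ 92  96 110 119 137 162 160 145 133 137 146 143 135 132 147 136 134 149
  144 142 146 146 147 148 146 127 156 167]
 [ 96  96 108  92 126 159 143 147 139 126 141 142 108 131 119 111 132 150
  146 145 145 148 149 149 151 151 166 165]
 [ 96  98 103  84  80 111 134 151 148 103 144 124  98 135  97 106 145 150
  150 147 144 146 147 150 157 164 165 168]
 [ 99 100 109 127  72 103 147 151 155  89 121  89 101 133 105 122 152 146
  149 149 146 145 146 150 156 161 164 167]
 [102  98 111 149 132 142 149 149 139  97  94  81 135 133 113 129 144 141
  132 141 144 144 146 146 151 159 164 168]
 [105 102 125 150 151 151 150 147 110  99  89  84 149 128 117 141 139 117
  117 139 146 144 142 145 151 160 165 167]
 [106 101 118 141 143 152 152 153  97 104  86  89 158 125 1
[... 1143 characters left out ...]
3  97  95 147 121 124 165 144 121 135 107
   76 111 146 149 151 150 155 161 163 166]
 [105 105 147 145 140 125 103  94  75 123 133 115 128 160 121 116 143 107
   97 136 146 146 149 152 159 164 159 135]
 [101 106 145 152 147 115 101  92  78 135 122 107 134 147 105 105 151 135
  134 145 146 145 147 149 159 165 163 148]
 [102 116 132 151 146 100 102  88  74 138 106 107 140 123  89 109 148 147
  144 144 145 146 145 145 157 162 163 165]
 [ 93  97 144 153 151 100 100  85  84 125 101 108 139 120 102 118 146 146
  146 143 146 147 144 149 156 162 162 165]]
[[352.33922903 177.67718136]
 [355.73624967 178.42579352]
 [367.65401368 181.05401043]] [[288.98871568 199.88672605]
 [279.64371874 200.96854512]]
```

The shaft now sits over the brass within about 0.5 mm across (row 177.5 against 177.7). Along the shaft it is about 1.5 mm too far toward the pulley. I'll correct that and lower gently.

Call:
carry_out(dr=[[0, 0, 0], [0, 0, 0], [0, 0, 0], [0, 0, 0], [0, 0, 0], [0, 0, 0], [0, 0, 0], [0, 0, 0], [0, 0, 0], [0, 0, 0], [0, 0, 0], [0, 0, 0], [0, 0, 0], [0, 0, 0]], translation=[[0, 0.04, 0], [0, 0.1, 0], [0, 0.15, 0], [0, 0.15, 0], [0, 0.15, -0.1], [0, 0.15, -0.2], [0, 0.15, -0.3], [0, 0.15, -0.4], [0, 0.15, -0.5], [0, 0.15, -0.6], [0, 0.15, -0.7], [0, 0.15, -0.75], [0, 0.15, -0.8], [0, 0.15, -0.8]], grip=[0, 0, 0, 0, 0, 0, 0, 0, 0, 0, 0, 0, 0, 0])

```text
time: 21.45
position: [0.642, 0.0816, 0.1325]
tool_rot: [0.779, 0.628, -0.0, -0.0]
ft_force: [-0.3, -0.9, -6.5]
grip_width: 0.0099
```

```bash
python3 -c "
from h import *
avg(6,'touch')"
```

```text
touch 21.75 [ 1.300e-01 -1.890e-01 -6.435e+00 -1.080e-01  7.000e-02 -4.000e-03
  6.420e-01  8.200e-02  1.330e-01] sdF [0.15 0.37 0.62] w 0.0097
```

Still hanging freely. I'm lowering in fine steps.

Call:
carry_out(dr=[[0, 0, 0], [0, 0, 0], [0, 0, 0], [0, 0, 0], [0, 0, 0], [0, 0, 0]], translation=[[0, 0, -0.04], [0, 0, -0.08], [0, 0, -0.12], [0, 0, -0.16], [0, 0, -0.2], [0, 0, -0.2]], grip=[0, 0, 0, 0, 0, 0])

```text
time: 22.25
position: [0.6421, 0.0817, 0.1308]
tool_rot: [0.779, 0.628, 0.0, 0.0]
ft_force: [0.4, -0.0, -5.2]
grip_width: 0.0102
```

```bash
python3 -c "
from h import *
avg(6,'t2')"
```

```text
t2 22.55 [-0.296  0.411 -5.163 -0.058  0.065  0.017  0.642  0.082  0.131] sdF [0.4  0.24 0.42] w 0.01
```

Call:
carry_out(dr=[[0, 0, 0], [0, 0, 0], [0, 0, 0], [0, 0, 0], [0, 0, 0]], translation=[[0, 0, -0.03], [0, 0, -0.06], [0, 0, -0.09], [0, 0, -0.12], [0, 0, -0.12]], grip=[0, 0, 0, 0, 0])

```text
time: 22.97
position: [0.6424, 0.0816, 0.1305]
tool_rot: [0.779, 0.628, 0.0, 0.0]
ft_force: [-2.0, 0.9, 4.6]
grip_width: 0.01
```

```bash
python3 -c "
from h import *
avg(6,'t3')"
```

```text
t3 23.27 [-2.294  0.486  5.829 -0.038  0.592 -0.018  0.642  0.082  0.131] sdF [0.34 0.82 0.76] w 0.0094
```

The force reversed to +5.8 N at TCP z = 0.1305, which is exactly the seated height expected from the rest (0.070 + 0.0605). I'll ease off, release and rise.

Call:
carry_out(dr=[[0, 0, 0], [0, 0, 0], [0, 0, 0], [0, 0, 0], [0, 0, 0], [0, 0, 0], [0, 0, 0], [0, 0, 0], [0, 0, 0], [0, 0, 0], [0, 0, 0], [0, 0, 0], [0, 0, 0]], translation=[[0, 0, 0.03], [0, 0, 0.06], [0, 0, 0.06], [0, 0, 0.06], [0, 0, 0.06], [0, 0, 0.06], [0, 0, 0.06], [0, 0, 0.06], [0, 0, 0.06], [0, 0, 0.06], [0, 0, 0.06], [0, 0, 0.06], [0, 0, 0.06]], grip=[0, 0, 0.05, 0.1, 0.15, 0.2, 0.25, 0.3, 0.4, 0.5, 0.5, 0.5, 0.5])

```text
time: 24.35
position: [0.642, 0.0816, 0.13]
tool_rot: [0.779, 0.628, 0.0, -0.0]
ft_force: [-0.4, 0.5, 0.1]
grip_width: 0.0425
```

```bash
python3 -c "
from h import *
avg(4,'open')"
```

```text
open 24.55 [-0.101  0.08  -0.386 -0.073  0.079  0.017  0.642  0.082  0.13 ] sdF [0.08 0.36 0.36] w 0.0434
```

Call:
carry_out(dr=[[0, 0, 0], [0, 0, 0], [0, 0, 0], [0, 0, 0], [0, 0, 0], [0, 0, 0], [0, 0, 0], [0, 0, 0], [0, 0, 0], [0, 0, 0], [0, 0, 0], [0, 0, 0], [0, 0, 0], [0, 0, 0], [0, 0, 0], [0, 0, 0], [0, 0, 0], [0, 0, 0], [0, 0, 0], [0, 0, 0]], translation=[[0, 0, 0.3], [0, 0, 1], [0, 0, 2.2], [0, 0, 4], [0, 0, 6], [0, 0, 8], [0, 0, 10], [0, 0, 11.5], [-1, 2, 12.5], [-2.5, 5, 13], [-4, 8, 13], [-5.5, 11, 13], [-7.5, 14, 13], [-9.5, 17, 13], [-11.5, 20, 13], [-13.5, 23, 13], [-15.5, 26, 13], [-17, 28.5, 13], [-18, 30, 13], [-18, 30, 13]], grip=[0.5, 0.5, 0.5, 0.5, 0.5, 0.5, 0.5, 0.5, 0.5, 0.5, 0.5, 0.5, 0.5, 0.5, 0.5, 0.5, 0.5, 0.5, 0.5, 0.5])

```text
time: 26.22
position: [0.4596, 0.3849, 0.2616]
tool_rot: [0.777, 0.629, 0.001, -0.001]
ft_force: [0.6, 0.4, 0.4]
grip_width: 0.0436
```

```bash
python3 - <<'E'
from h import *
avg(2,'away')
snap('scene','s10');snap('top','t10')
th=np.radians(77.65);d=np.array([np.cos(th),np.sin(th),0]);S=np.array([.6434,.0886,.07])
out=[]
for f,x0,y0,w,h,s in(('s10',265,165,100,75,4),('t10',268,135,100,75,4)):
  im=cv2.resize(cv2.imread(f'pics/{f}.png')[y0:y0+h,x0:x0+w],None,fx=s,fy=s,interpolation=cv2.INTER_CUBIC)
  for q in proj(f,[S+e*d for e in(.135,.1,-.1,-.135)]):
    u=(q-[x0,y0]+.5)*s;print(f,u.round(1));cv2.circle(im,(int(u[0]),int(u[1])),1,(0,0,255),-1)
  out.append(im)
cv2.imwrite('pics/c7.png',np.hstack(out))
E
```

```text
away 26.32 [ 0.579 -0.28   0.257 -0.117  0.056  0.012  0.461  0.383  0.261] sdF [0.1  0.17 0.39] w 0.0433
s10 [ 61.  154.4]
s10 [ 98.3 150.1]
s10 [306.3 125.9]
s10 [341.8 121.7]
t10 [ 40.1 109.5]
t10 [ 85.9 119.6]
t10 [352.2 178.4]
t10 [399.4 188.8]
```

View pics/c7.png

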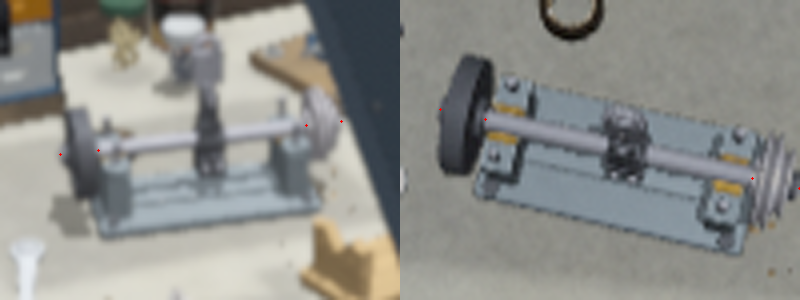

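The final view shows the shaft lying in both brass bearings on the axis I marked. Brass shows on both sides of it, the hubs are outside the blocks, and the arm is clear. Handing in.

```bash
python3 -c "
from h import *
print(robot.hand_in(), robot.get_obs()['time'])"
```

```text
the job is handed in; nothing more can be done
the job is handed in; nothing more can be done
```

The arbor is back in both open bearings of the grey stand, let go, with the arm clear of everything, and I handed the job in at about 26 s. The hand-in gave no verdict.

**Balancing:** I lifted only by the eye. Two small trial lifts put the balance point about 5.5 mm toward the pulley. A third lift hung about 2° low at the pulley, so I slid the collar 1.8 mm more. After that the arbor hung free at about 0.8° from level, with a lift force of about 6.5 N.

**Seating:** I carried it level over the stand and lowered it in small steps. The last step pressed it onto the bearings with about 12 N by the force reading, under the 35 N limit. It touched down at a TCP height of 130.5 mm, which is the height worked out for a seated shaft.

**Last checks:** The final pictures show the shaft on the computed seat axis, with brass visible on both sides and both hubs outside the blocks.

**Disagreements:** Readings of the arbor's position along the shaft differed by 1–2 mm between views, and so did the across estimates. After the last correction I expect it within about 2 mm of the seat along the shaft, against the 6 mm allowed. I did not measure the seated height to better than about 1 mm, or check the loose tools one by one after the move.

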